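Clamp the glued radio speaker at the chart table

TASK

Stand the black extension speaker on the clamp's narrow metal bed, upright, centred between the two jaws with its seam square to the bar, and let go of it. Then work the teal trigger of the ratchet clamp, pumping it again and again, never pushing the sliding jaw by hand, until the orange pad presses the speaker firmly against the fixed jaw: squeeze the sprung pad in about 5 mm (some 10 N); pressing it nearly all the way in cracks the shell. Finish while still holding the trigger pulled so that this pressure stays on, do not drop the speaker or tip it over, and leave everything else on the table alone.

Things in the scene. Friction and masses are not known exactly. Their poses are not given: they have to be found in the camera images.
- speaker_center (a point): Centre of the loose black plastic speaker: a box 36 mm (its x, across the pale seam line, grille slots on the +x face) by 52 mm (y) by 46 mm tall (z), 0.18 to 0.29 kg, upright on the table at the start. In the clamp its x lies along the bar, either way round. Grasp it from above across the 52 mm.
- speaker: The same speaker; origin at the centre of its underside, same axes.
- clamp: Ratchet clamp on a 330 x 90 x 12 mm board screwed down. Origin on the table; x = along the bar, the way the jaw advances; z up. In its frame (mm): bed top z = 20, 34 wide, x = 100 to 185; fixed jaw face x = 185, jaw tops z = 67; speaker home: centre at x = 167, y = 0, z = 43. Black hand grip x = -34 to -18, top z = 165. Trigger pivot x = 30, y = 0, z = 95.
- trigger_grip (a point): Centre of the round teal crossbar (14 mm thick, 30 mm long across the bar, along clamp y) on top of the upright trigger, 50 mm above its pivot. Clear for 45 mm before and behind it at rest, 27 mm behind when fully pulled: pinch it from above along clamp x, but lightly, so that it can turn between the fingers; or draw it back with a finger in front. At rest it leans 0.22 rad towards the jaws.
- trigger (a joint): Trigger angle, rad: 0 at rest, 0.50 fully pulled: the grip point goes 25 mm towards the hand grip (clamp -x). A spring (1.5 to 3 N) returns it. A pull drives the toothed bar and jaw forward, about 0.67 mm per mm at the grip point after up to 5 mm (jaw) lost while the pawl finds a tooth; on the return the pawl slips over the teeth. 10 N on the pad takes about 12 N at the grip point.
- jaw (a joint): Advance of the sliding jaw and bar, m, 0 to 0.075; starts 1 to 22 mm. 3 N of friction keeps it, nothing locks it: under the pad's spring load it slips back when the trigger is let go. With the pad free its face is at clamp x = 106 mm + this value.
- jaw_pad (a joint): Compression of the orange sprung pad on the sliding jaw, m: 0 free, 0.012 pressed right in. Spring 2000 N/m, so 5 mm is 10 N on the speaker.
- pad_face (a point): Centre of the orange pad's face (32 x 40 mm) that meets the speaker, at z = 45 mm.
- spare: White speaker of the same size, origin under its centre: leave alone.
- handset: Black radio handset lying flat, 105 x 55 x 30 mm: leave alone.
- mug: Blue mug, 76 mm wide, 85 mm tall: leave alone.
- bung_a: Tapered wooden plug, 34 mm wide, 70 mm tall: leave alone.
- bung_b: A second such plug: leave alone.
- driver: Screwdriver lying on the table: leave alone.
- gasket: Black rubber ring, 60 mm wide, 10 mm high: leave alone.
Things that resemble listed ones, but are neither listed nor needed, are in the scene too. What is shaped like the speaker but pink is not meant.

How it is judged (in metres and radians):
On the way, in this order (a step that is already met when the one before it is completed fails the run):
1. the black speaker stands upright on the bed between the jaws, square and centred, and is let go (x of speaker_center in the frame of clamp between 0.12 and 0.171 m and y of speaker_center in the frame of clamp between -0.009 and 0.009 m and z of speaker_center in the frame of clamp between 0.038 and 0.048 m and angle between speaker_center's own z axis and vertical below 0.1 rad and angle between the x axis of speaker_center and the x axis of clamp, either way round below 0.12 rad and contact force between the fingers and speaker below 0.1 N and linear speed of speaker below 0.02 m/s), for 0.2 s.
2. the pad is driven against the speaker by the trigger (contact force between jaw_pad and speaker above 1.5 N and contact force between the fingers and trigger above 0.5 N), for 0.1 s.
At the end, for the whole second after the job is handed in: The speaker stands upright and square on the bed (0.1 rad), centred within 9 mm, against the fixed jaw within 4 mm; the pad presses it with 4 to 19 N; the robot still holds the trigger pulled (over 0.03 rad) and does not touch the speaker (x of speaker_center in the frame of clamp between 0.163 and 0.171 m and y of speaker_center in the frame of clamp between -0.009 and 0.009 m and z of speaker_center in the frame of clamp between 0.038 and 0.048 m and angle between speaker_center's own z axis and vertical below 0.1 rad and angle between the x axis of speaker_center and the x axis of clamp, either way round below 0.12 rad and contact force between jaw_pad and speaker between 4 and 19 N and contact force between the fingers and trigger above 0.5 N and value of joint trigger above 0.03 rad and contact force between each of the arm, the fingers and speaker below 0.1 N and linear speed of speaker below 0.02 m/s); the arm keeps its last pose, push and grip.
It fails at once if the jaw presses the speaker with more than 22 N (crushed) (contact force between jaw_pad and speaker above 22 N).
It fails at once if the robot pushes the sliding jaw or pad by hand (more than 2 N) (contact force between any of the fingers, the arm and jaw above 2 N or contact force between any of the fingers, the arm and jaw_pad above 2 N).
It fails at once if the speaker is tipped over (angle between speaker_center's own z axis and vertical above 0.7 rad).
It fails at once if the speaker is dropped or thrown (contact force between the fingers and speaker below 0.05 N and linear speed of speaker above 0.6 m/s).
It fails at once if another thing on the table is moved more than 30 mm (distance of any of spare, handset, mug, bung_a, bung_b, driver, gasket from where it was at the start of the episode above 0.03 m).
It also fails if it takes over 72 s, if anything falls off the work surface, if the arm or the gripper's body presses on something with over 40 N, if the wrist force passes 120 N, or if a joint passes its speed limit or range.

ROBOT

A 6-joint arm with a two-finger parallel gripper is mounted at the origin on the work surface. World frame = base frame: x ahead of the robot, y to its left, z up, the work surface at z = 0. Lengths are in mm, angles in degrees, forces in N, time in s.
With the tool pointing down it reaches from about 375 to 925 mm from the base axis. Payload 5.7 kg.
Tool frame: the origin (TCP) lies on the centre line of the jaws, within the pads' length; the fingertips stand 25 mm ahead of it and the grasp point (between the pads) lies 6 mm ahead of it; z points along the fingers, y is the direction in which the jaws open and shut (so a half turn about z gives the same grasp; the last joint's range is limited). The gripper opens to 88 mm and grips with 3 to 60 N. Pads are 20 mm wide; open, the fingers measure 115 mm over their backs; the gripper's body (75 mm by 178 mm) begins 61 mm behind the grasp point.
Start: joints at [66.858, 20.558, 86.54, -0, 72.909, -6.595], TCP at [170.875, 575.123, 247.623] pointing down, gripper open.
Joint ranges: [-170.27, 170.27], [-57.76, 135], [12.27, 136.19], [-55.21, 235.2], [11.17, 155.16], [-170.74, 170.74]. Speed limits (degrees/s): [136.94, 136.94, 180, 180, 180, 180].

INTERFACE

Orientations are given as a 3x3 rotation matrix whose columns are the frame's x, y, z axes.
In Python, from bench import * gives the robot as it stands. The module is installed in compiled form; this text tells all that it offers.
- The arm moves only by the shell command python3 -m crank 'ROWS'. ROWS is JSON, a list of rows, each a list of 3 entries, a list of its own where there are three numbers: the shift along the tool's x, y, z in m, then the turn, a rotation vector about the tool's x, y, z in rad, then the finger opening in m, from 0 to 0.0878. In form: [[[dx, dy, dz], [rx, ry, rz], hand], ...]. A call has 1 to 12 rows; each row shifts and turns the commanded pose from where the row before left it, along the tool's axes as they then stand; what a row does not reach is not made up. A row lasts 1/10 s, in which the tool goes at most 50 mm and 8.59 degrees, less where a joint would pass 70% of its speed; a pose out of reach is approached as far as the arm can. A call is refused whole if a number of a shift passes 0.05 or a number of a turn 0.15, either way. A call with a gripper value outside its range is refused whole. The fingers move at their own pace and stop on an object; the grip force is fixed at half the most. Time passes only in rows, so rows that do not move let the fingers close. It gives the time, the measured TCP pose, the force and the opening at its end, in the units of the state.
- get_state(): the state, without advancing time (a new reading comes with each control period).
- grab_frame(name): name is "scene" or "top"; returns the picture (420x560x3 uint8, red, green, blue); there is no depth.
- camera_info(name): a dict with "mtx" (3x3 intrinsics, pixels), "D" ([k1, k2, p1, p2, k3] as OpenCV has them; the pictures are not rectified), "R" (3x3) and "t" (3): a world point X has camera coordinates R X + t. Camera axes: x right, y down, z forward; pixel columns grow to the right and rows downward; lengths in mm; the calibration is good to about 2 mm. A picture is of the moment at which its call begins. camera_info takes no time and is no camera call.
- sign_off(): hands the job in, once; it reports no verdict.
The state is a dict: "time_s": time; "qpos": joint angles; "qd": joint speeds; "joint_torque": joint torques, N m; "tool_pos": TCP position; "orientation": TCP orientation; "force": force on the tool from outside, world axes, zero at the start; "moment": the same for the moment, N m; "opening": finger opening in mm.
Only numpy, scipy, OpenCV 4.12 (cv2) and the standard library are available. Lean on these libraries where they do the work, as an engineer would, in place of code of your own. Each camera call takes 0.05 s, during which the arm holds its last target.

## Working session

There is one attempt and no reset: what is moved stays moved. The work goes in short steps, Python scripts to look and compute and a shell command to move; the robot and the scene stay as the last step left them, time stands still between calls to the robot, and variables do not carry over. Pictures are saved under pics/ and viewed, and the job is handed in when it is done.

```bash
mkdir -p pics; python3 - <<'E'
from bench import *
import cv2,numpy as np
for n in ("scene","top"):
    f=grab_frame(n); cv2.imwrite(f"pics/{n}0.png",f[:,:,::-1])
    np.save(f"pics/{n}0.npy",f)
    c=camera_info(n); print(n,{k:np.round(np.array(v),4).tolist() for k,v in c.items()})
s=get_state(); print({k:np.round(np.array(v),3).tolist() for k,v in s.items()})
E
```

```text
scene {'mtx': [[496.0341, 0.0, 275.7879], [0.0, 496.0341, 211.5849], [0.0, 0.0, 1.0]], 'D': [0.0037, 0.0, 0.0, 0.0, 0.0], 'R': [[-0.3911, 0.9203, -0.0004], [0.6999, 0.2971, -0.6495], [-0.5977, -0.2543, -0.7603]], 't': [191.3879, -328.6966, 1739.4193]}
top {'mtx': [[389.4068, 0.0, 286.7292], [0.0, 389.4068, 212.2445], [0.0, 0.0, 1.0]], 'D': [0.0374, 0.0, 0.0, 0.0, 0.0], 'R': [[0.0928, -0.9957, -0.0037], [-0.9758, -0.0903, -0.1992], [0.198, 0.0221, -0.98]], 't': [-42.8006, 570.9337, 1068.551]}
{'time_s': 0.1, 'qpos': [66.859, 20.594, 86.593, -0.001, 72.909, -6.594], 'qd': [0.047, -0.008, -0.029, -0.016, -0.019, 0.012], 'joint_torque': [-0.001, -51.636, -27.141, 0.067, 0.028, -0.0], 'tool_pos': [170.659, 574.605, 246.892], 'orientation': [[-0.959, 0.285, -0.001], [0.285, 0.959, -0.002], [0.0, -0.002, -1.0]], 'force': [-0.041, -0.255, -0.607], 'moment': [-0.002, -0.05, -0.011], 'opening': 87.884}
```

View pics/scene0.png

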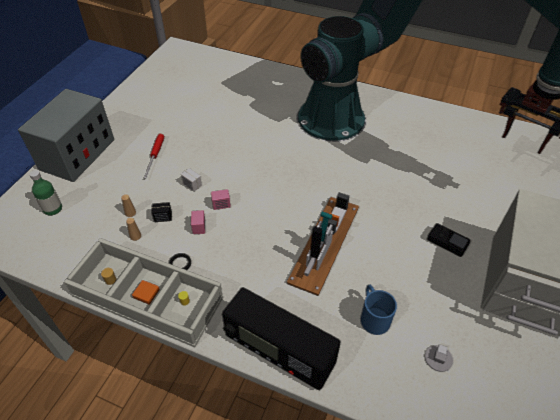

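View pics/top0.png

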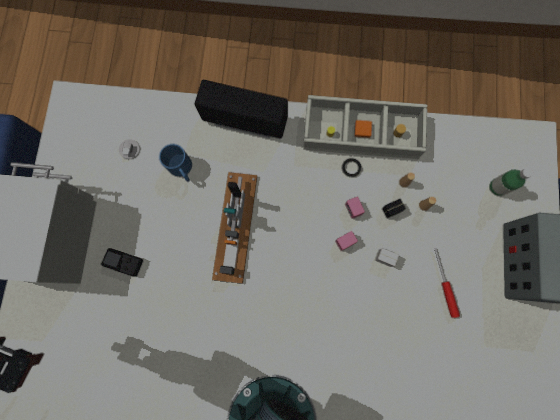

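The black box at scene (162,212) / top (394,208) looks like the speaker. The candidates that could be confused with it:
- pink boxes at top (356,207) and (347,241)
- white spare at (388,257)
- black handset at (122,262)
- black radio at (242,108)

I'll crop closer to check the choice.

```bash
python3 - <<'E'
import cv2,numpy as np
def crop(n,x0,y0,x1,y1,k,out):
    f=np.load(f"pics/{n}0.npy")[y0:y1,x0:x1,::-1]
    cv2.imwrite(out,cv2.resize(f,None,fx=k,fy=k,interpolation=cv2.INTER_CUBIC))
crop("scene",110,170,230,250,6,"pics/c1.png")
crop("top",340,160,450,240,7,"pics/c2.png")
crop("scene",280,185,370,300,5,"pics/c3.png")
crop("top",200,165,270,290,4.6,"pics/c4.png")
E
```

```text
(no output)
```

View pics/c1.png

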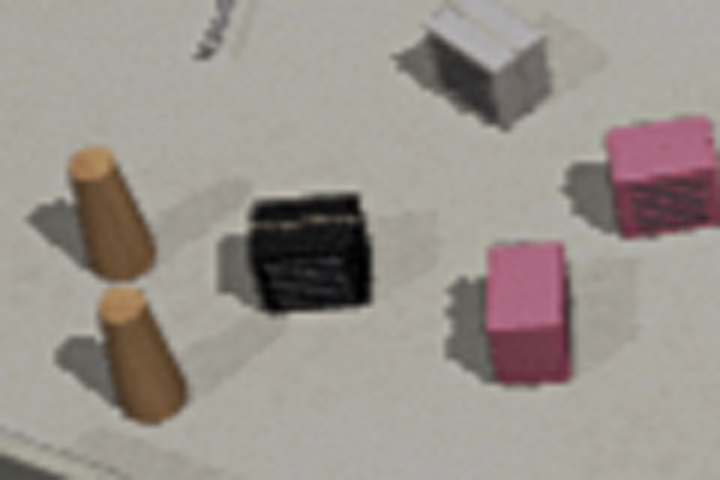

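View pics/c2.png

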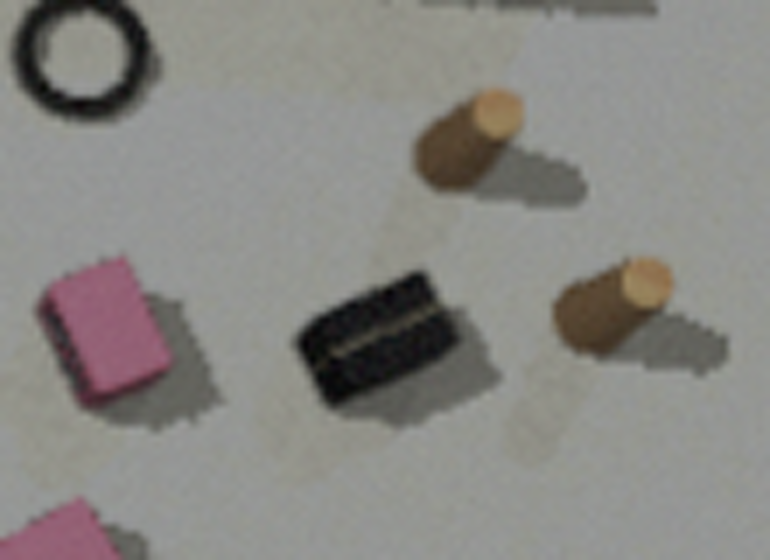

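View pics/c3.png

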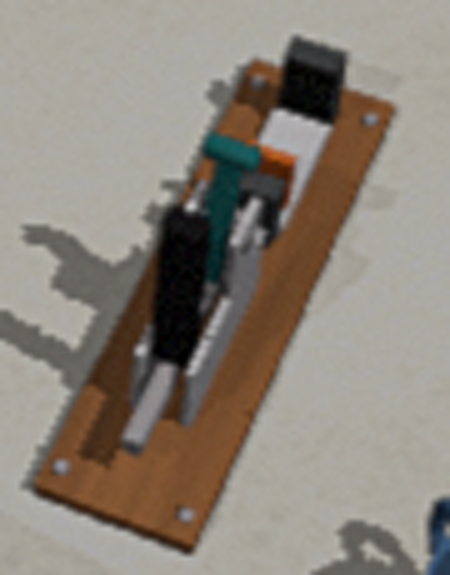

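View pics/c4.png

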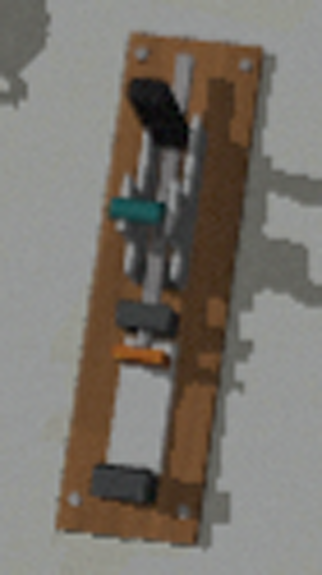

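Crop c1 shows a black box with a pale seam and a slotted grille at scene (162,212), and it is at top (394,208) in c2. That matches the description, so it is my target. The trigger crossbar is at scene ~(326,214) and top ~(230,210). Next I'll fit the poses.

```bash
cat > h.py <<'E'
import cv2,numpy as np
from bench import *
from scipy.optimize import least_squares
CI={n:{k:np.array(v,float) for k,v in camera_info(n).items()} for n in("scene","top")}
def proj(n,X):
    c=CI[n]; return cv2.projectPoints(np.asarray(X,float).reshape(-1,1,3),cv2.Rodrigues(c["R"])[0],c["t"],c["mtx"],c["D"])[0].reshape(-1,2)
def tri(ps,pt):
    und=lambda n,p: cv2.undistortPoints(np.array(p,float).reshape(-1,1,2),CI[n]["mtx"],CI[n]["D"]).reshape(-1,2).T
    P=[np.hstack([CI[n]["R"],CI[n]["t"].reshape(3,1)]) for n in("scene","top")]
    X=cv2.triangulatePoints(P[0],P[1],und("scene",ps),und("top",pt)); X=(X[:3]/X[3]).T
    return X, np.linalg.norm(proj("scene",X)-ps,axis=1), np.linalg.norm(proj("top",X)-pt,axis=1)
def uncrop(p,off,k): return (np.array(p,float)+.5)/k-.5+np.array(off)
def place(pose,P):
    x,y,a=pose; c,s=np.cos(a),np.sin(a); P=np.asarray(P,float)
    return np.c_[x+c*P[:,0]-s*P[:,1], y+s*P[:,0]+c*P[:,1], P[:,2]]
def box(x0,x1,y0,y1,z0,z1):
    V=[(x,y,z) for z in(z0,z1) for x,y in((x0,y0),(x1,y0),(x1,y1),(x0,y1))]
    return np.array(V,float)
ED=[(0,1),(1,2),(2,3),(3,0),(4,5),(5,6),(6,7),(7,4),(0,4),(1,5),(2,6),(3,7)]
def overlay(f,n,pose_boxes,off,size,k,out):
    im=f[off[1]:off[1]+size[1],off[0]:off[0]+size[0],::-1]
    im=cv2.resize(im,None,fx=k,fy=k,interpolation=cv2.INTER_CUBIC)
    for pose,B,col in pose_boxes:
        q=(proj(n,place(pose,B))-np.array(off)+.5)*k-.5
        for a,b in ED: cv2.line(im,tuple(np.int32(q[a])),tuple(np.int32(q[b])),col,1,cv2.LINE_AA)
    cv2.imwrite(out,im)
E
cat > fit1.py <<'E'
from h import *
# trigger, jaw tri
sc=lambda p:uncrop(p,(280,185),5); tp=lambda p:uncrop(p,(200,165),4.6)
# trigger crossbar centre ; 
X=tri(sc([(233,151),(209,143),(258,162)]),tp([(138,209),(162,211),(112,207)])); print("bar c,ends",*[np.round(a,1).tolist() for a in X])
# board top corners c3: left, bottom, right, top ; c4: TL? 
S=sc([(37,485),(190,542),(395,105),(253,60)]); T=tp([(262,46),(130,33),(57,530),(197,545)])
X=tri(S,T); print("board",*[np.round(a,1).tolist() for a in X])
B=X[0]; print(np.linalg.norm(B[0]-B[1]),np.linalg.norm(B[1]-B[2]),np.linalg.norm(B[2]-B[3]),np.linalg.norm(B[0]-B[3]))
# fit board, z=12
V=[( -1,-1),(-1,1),(1,1),(1,-1)]  # order unknown sign; use rect
def r(p):
    P=place(p,[(sx*165,sy*45,12) for sx,sy in VV]); return np.r_[(proj("scene",P)-S).ravel(),(proj("top",P)-T).ravel()]
for VV in ([(-1,-1),(-1,1),(1,1),(1,-1)],[(-1,1),(-1,-1),(1,-1),(1,1)]):
    s=least_squares(r,[480,100,np.pi+.1]); print(s.x,np.degrees(s.x[2]),np.sqrt(2*s.cost/16))
# speaker seam
s1=lambda p:uncrop(p,(110,170),6); t1=lambda p:uncrop(p,(340,160),7)
print("seam",*[np.round(a,1).tolist() for a in tri(s1([(262,226),(360,218)]),t1([(437,304),(328,357)]))])
print("seam swapped",*[np.round(a,1).tolist() for a in tri(s1([(360,218),(262,226)]),t1([(437,304),(328,357)]))])
E
python3 fit1.py
```

```text
bar c,ends [[546.4, 161.9, 144.0], [546.3, 148.4, 144.1], [546.7, 176.5, 142.6]] [0.6, 0.8, 0.3] [0.6, 0.8, 0.3]
board [[690.4, 115.7, 10.7], [691.5, 202.5, 12.0], [362.1, 210.4, 7.4], [360.8, 121.3, 7.3]] [0.5, 0.3, 0.3, 0.4] [0.4, 0.2, 0.3, 0.4]
86.82263284076907 329.5641972602659 89.09622352433185 329.70125781306507
[526.11940303 161.70238772   3.11056073] 178.2220017587012 21.861732962160794
[526.85619327 162.4420888    3.12205106] 178.88034934958065 0.5693435563100187
seam [[631.6, -319.6, 48.1], [606.7, -278.7, 45.0]] [0.9, 0.0] [0.8, 0.0]
seam swapped [[620.7, -295.7, 61.6], [620.0, -301.5, 36.2]] [9.0, 7.7] [8.3, 7.9]
```

The trigger bar is at z=144 (expected 143.8), the board measures 87-89 × 330 mm, and the seam is at z≈46, so the geometry holds. Next I'll fit the speaker box and check the clamp with wireframe overlays.

```bash
cat > fit2.py <<'E'
from h import *
s1=lambda p:uncrop(p,(110,170),6); t1=lambda p:uncrop(p,(340,160),7)
# z, seam ends + outline corners
S=s1([(262,226),(360,218)]);T=t1([(437,304),(328,357)])
def r(p):
    P=place(p,[(0,-26,46),(0,26,46)]); return np.r_[(proj("scene",P)-S).ravel(),(proj("top",P)-T).ravel()]
s=least_squares(r,[619,-299,np.radians(-30)]);print(s.x,np.degrees(s.x[2]),np.sqrt(2*s.cost/8))
sp=s.x
cl=np.array([587.2,162.2,np.radians(178.9)])
fs,ft=np.load("pics/scene0.npy"),np.load("pics/top0.npy")
SB=box(-18,18,-26,26,0,46)
J=[(cl,box(-105,225,-45,45,0,12),(255,255,0)),(cl,box(100,185,-17,17,12,20),(0,255,0)),(cl,box(185,186,-17,17,20,67),(0,255,255)),(cl,box(-34,-18,-8,8,90,165),(255,0,255)),(cl,box(34,48,-15,15,137,151),(255,255,255))]
overlay(fs,"scene",[(sp,SB,(0,255,0))],(130,190),(65,45),10,"pics/o1.png")
overlay(ft,"top",[(sp,SB,(0,255,0))],(365,185),(60,45),10,"pics/o2.png")
overlay(fs,"scene",J,(280,185),(90,115),5,"pics/o3.png")
overlay(ft,"top",J,(200,165),(70,125),4.6,"pics/o4.png")
a=[cv2.imread(f"pics/o{i}.png") for i in (1,2)]
cv2.imwrite("pics/o12.png",np.vstack([cv2.resize(x,(600,300*1)) if 0 else cv2.resize(x,None,fx=.65,fy=.65)[:, :390] for x in a]))
a=[cv2.imread(f"pics/o{i}.png") for i in (3,4)]
h=575; cv2.imwrite("pics/o34.png",np.hstack([x[:h] for x in a]))
E
python3 fit2.py
```

```text
[ 6.19085656e+02 -2.99361003e+02  5.26031042e-01] 30.13935858734143 0.6302277260308219
```

View pics/o12.png

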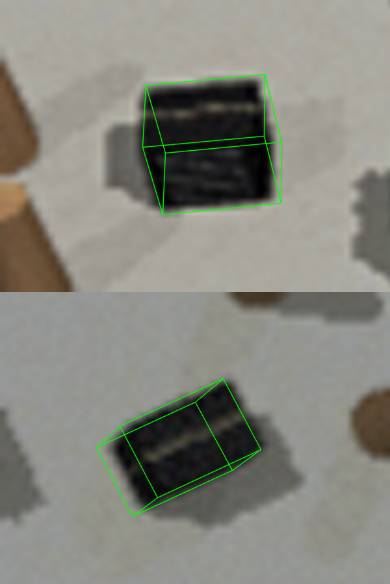

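View pics/o34.png

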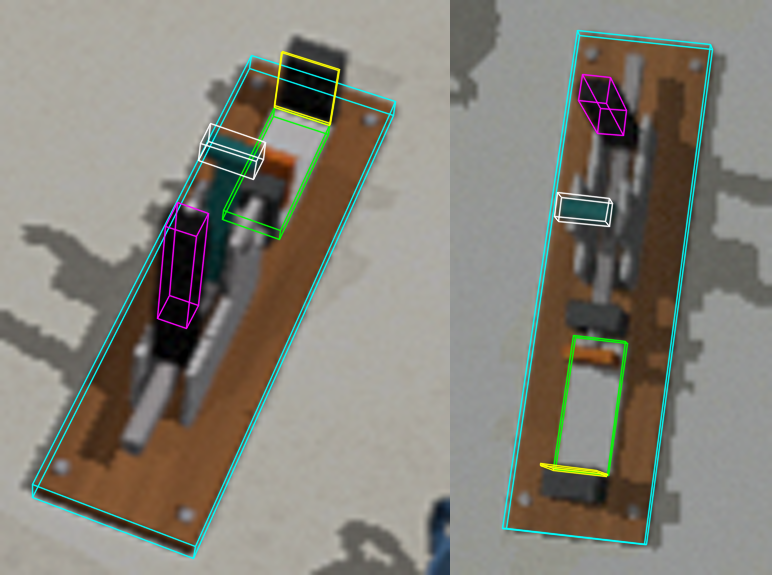

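The clamp wireframe matches in both views: board, bed and fixed jaw face. The speaker wireframe overshoots the +y end by about 5 mm, so I've shifted its centre by about 2.5 mm to (620.4, -301.6), with the seam at 120°. Next I travel high to a point above the speaker.

```bash
python3 -m crank '[[[-0.031,-0.0323,0],[0,0,0],0.0878],[[-0.031,-0.0323,0],[0,0,0],0.0878],[[-0.031,-0.0323,0],[0,0,0],0.0878],[[-0.031,-0.0323,0],[0,0,0],0.0878],[[-0.031,-0.0323,0],[0,0,0],0.0878],[[-0.031,-0.0323,0],[0,0,0],0.0878],[[-0.031,-0.0323,0],[0,0,0],0.0878],[[-0.031,-0.0323,0],[0,0,0],0.0878],[[-0.031,-0.0323,0],[0,0,0],0.0878],[[-0.031,-0.0323,0],[0,0,0],0.0878],[[-0.031,-0.0323,0],[0,0,0],0.0878]]'
python3 -c "
from h import *
# pad position now, z=61..65 top front edge
import numpy as np
p=uncrop((140,361),(200,165),4.6)
for z in (61,65):
    r=least_squares(lambda q:(proj('top',[(q[0],q[1],z)])-p).ravel(),[460,160]).x; print(z,r,587.2-r[0])
"
```

```text
time_s: 1.2
tool_pos: [396.8, 135.7, 247.6]
orientation: [[-0.959, 0.285, -0.0], [0.285, 0.959, -0.0], [0.0, -0.0, -1.0]]
force: [1.7, -0.1, 0.0]
opening: 87.5
61 [468.07358874 161.82984193] 119.12641126128898
65 [467.64228083 161.18788121] 119.55771917424141
```

```bash
python3 -m crank '[[[-0.031,-0.0323,0],[0,0,0],0.07],[[-0.031,-0.0323,0],[0,0,0],0.07],[[-0.031,-0.0323,0],[0,0,0],0.07],[[-0.031,-0.0323,0],[0,0,0],0.07],[[-0.031,-0.0323,0],[0,0,0],0.07],[[-0.031,-0.0323,0],[0,0,0],0.07],[[-0.031,-0.0323,0],[0,0,0],0.07],[[-0.031,-0.0323,0],[0,0,0],0.07],[[-0.031,-0.0323,0],[0,0,0],0.07],[[-0.031,-0.0323,0],[0,0,0],0.07],[[-0.031,-0.0323,0],[0,0,0],0.07]]'; python3 -m crank '[[[0,0,0],[0,0,-0.1357],0.07],[[0,0,0],[0,0,-0.1357],0.07],[[0,0,0],[0,0,-0.1357],0.07],[[0,0,0],[0,0,-0.1357],0.07],[[0,0,0],[0,0,-0.1357],0.07],[[0,0,0],[0,0,-0.1357],0.07],[[0,0,0],[0,0,0],0.07]]'
cat > tgt.py <<'E'
import sys
from h import *
x,y,z,ang=map(float,sys.argv[1:5])
s=get_state();R=np.array(s["orientation"]);p=np.array(s["tool_pos"])
d=R.T@(np.array([x,y,z])-p); a=np.degrees(np.arctan2(R[1,1],R[0,1]))
w=(ang-a+90)%180-90 if len(sys.argv)<6 else ang-a
print("pos",p.round(1),"yang",a.round(2),"tool shift",d.round(2),"turn rad about tool z",round(-np.radians(w),4),"tilt",R[:,2].round(4),"F",np.round(s["force"],1),"open",round(s["opening"],1),"t",s["time_s"],"q6",round(s["qpos"][5],1))
E
python3 tgt.py 620.4 -301.6 100 120.1
```

```text
time_s: 2.3
tool_pos: [622.5, -301.9, 247.1]
orientation: [[-0.959, 0.285, -0.001], [0.285, 0.959, 0.001], [0.001, 0.0, -1.0]]
force: [0.4, 0.8, -0.3]
opening: 69.9
time_s: 3.0
tool_pos: [622.0, -300.1, 247.1]
orientation: [[-0.865, -0.503, -0.001], [-0.503, 0.865, 0.001], [0.001, 0.001, -1.0]]
force: [-0.0, -0.1, -0.6]
opening: 69.8
pos [ 622.  -300.1  247.1] yang 120.17 tool shift [  2.    -0.65 147.08] turn rad about tool z 0.0012 tilt [-1.e-03  5.e-04 -1.e+00] F [-0.  -0.1 -0.6] open 69.8 t 3.0 q6 -151.7
```

```bash
python3 -m crank '[[[0.002,0,0.03],[0,0,0],0.07],[[0,0,0.03],[0,0,0],0.07],[[0,0,0.03],[0,0,0],0.07],[[0,0,0.03],[0,0,0],0.07],[[0,0,0.03],[0,0,0],0.07],[[0,0,0.016],[0,0,0],0.07],[[0,0,0],[0,0,0],0.07],[[0,0,0],[0,0,0],0.07]]'
python3 tgt.py 620.4 -301.6 42 120.1
python3 - <<'E'
from h import *
t=[]
for n,o in(("scene",(125,165)),("top",(355,165))):
    f=grab_frame(n); t.append(cv2.resize(f[o[1]:o[1]+75,o[0]:o[0]+75,::-1],None,fx=5.3,fy=5.3,interpolation=cv2.INTER_CUBIC))
cv2.imwrite("pics/g1.png",np.hstack(t))
E
```

```text
time_s: 3.8
tool_pos: [620.9, -301.6, 82.2]
orientation: [[-0.866, -0.501, 0.0], [-0.501, 0.866, -0.0], [-0.0, -0.0, -1.0]]
force: [-0.2, -0.2, 0.4]
opening: 70.0
pos [ 620.9 -301.6   82.2] yang 120.03 tool shift [ 0.48  0.24 40.24] turn rad about tool z -0.0011 tilt [ 4.e-04 -4.e-04 -1.e+00] F [-0.2 -0.2  0.4] open 70.0 t 3.8 q6 -151.7
```

View pics/g1.png

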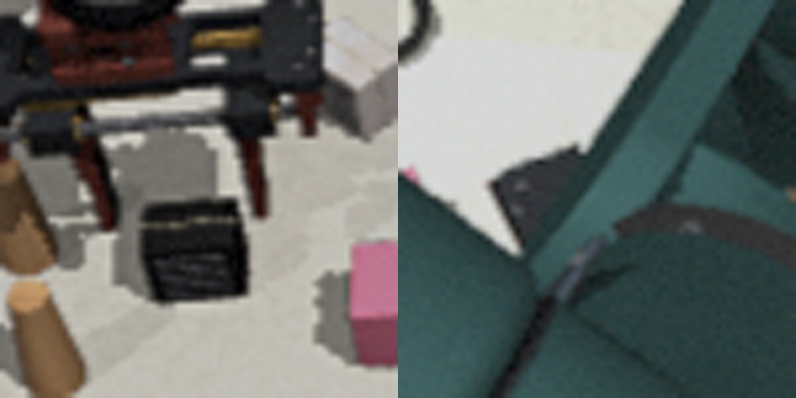

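The fingers straddle the speaker's seam ends (tips at crop (110,222) and (260,212)), and both bungs are clear. I'll descend and grasp.

```bash
python3 -m crank '[[[0.0003,0.0003,0.013],[0,0,0],0.07],[[0,0,0.013],[0,0,0],0.07],[[0,0,0.014],[0,0,0],0.07],[[0,0,0],[0,0,0],0.07],[[0,0,0],[0,0,0],0.06],[[0,0,0],[0,0,0],0.055],[[0,0,0],[0,0,0],0.045],[[0,0,0],[0,0,0],0.045],[[0,0,0],[0,0,0],0.045],[[0,0,0],[0,0,0],0.045]]'
python3 tgt.py 620.4 -301.6 42 120.1
```

```text
time_s: 4.9
tool_pos: [620.6, -301.5, 42.2]
orientation: [[-0.865, -0.502, 0.001], [-0.502, 0.865, -0.001], [-0.001, -0.001, -1.0]]
force: [0.8, -0.8, 1.1]
opening: 51.8
pos [ 620.6 -301.5   42.2] yang 120.1 tool shift [0.22 0.04 0.22] turn rad about tool z 0.0 tilt [ 1.1e-03 -8.0e-04 -1.0e+00] F [ 0.8 -0.8  1.1] open 51.8 t 4.9 q6 -151.7
```

```bash
python3 -m crank '[[[0,0,-0.01],[0,0,0],0.045],[[0,0,-0.03],[0,0,0],0.045],[[0,0,-0.04],[0,0,0],0.045],[[0,0,-0.04],[0,0,0],0.045],[[0,0,-0.04],[0,0,0],0.045],[[0,0,-0.03],[0,0,0],0.045],[[0,0,-0.015],[0,0,0],0.045],[[0,0,0],[0,0,0],0.045]]'
python3 tgt.py 425.2 165.3 247 88.9
```

```text
time_s: 5.7
tool_pos: [621.0, -301.6, 249.3]
orientation: [[-0.865, -0.502, 0.003], [-0.502, 0.865, -0.002], [-0.002, -0.004, -1.0]]
force: [0.2, 0.2, -2.0]
opening: 51.6
pos [ 621.  -301.6  249.3] yang 120.11 tool shift [-64.87 502.14   0.55] turn rad about tool z 0.5447 tilt [ 0.0035 -0.0022 -1.    ] F [ 0.2  0.2 -2. ] open 51.6 t 5.7 q6 -151.7
```

```bash
python3 -m crank '[[[-0.005,0.02,0],[0,0,0],0.045],[[-0.005,0.035,0],[0,0,0],0.045],[[-0.005,0.046,0],[0,0,0],0.045],[[-0.005,0.046,0],[0,0,0],0.045],[[-0.005,0.046,0],[0,0,0],0.045],[[-0.005,0.046,0],[0,0,0],0.045],[[-0.005,0.046,0],[0,0,0],0.045],[[-0.005,0.046,0],[0,0,0],0.045],[[-0.005,0.046,0],[0,0,0],0.045],[[-0.005,0.046,0],[0,0,0],0.045],[[-0.005,0.035,0],[0,0,0],0.045],[[-0.005,0.026,0],[0,0,0],0.045]]'
python3 -m crank '[[[-0.005,0.018,0],[0,0,0.07],0.045],[[0,0,0],[0,0,0.1],0.045],[[0,0,0],[0,0,0.12],0.045],[[0,0,0],[0,0,0.12],0.045],[[0,0,0],[0,0,0.09],0.045],[[0,0,0],[0,0,0.045],0.045],[[0,0,0],[0,0,0],0.045],[[0,0,0],[0,0,0],0.045]]'
python3 tgt.py 425.2 165.3 110 88.9
```

```text
time_s: 6.9
tool_pos: [426.1, 149.2, 244.6]
orientation: [[-0.864, -0.503, -0.005], [-0.503, 0.865, -0.001], [0.004, 0.002, -1.0]]
force: [-0.0, 0.4, -1.8]
opening: 51.8
time_s: 7.7
tool_pos: [423.5, 165.4, 245.3]
orientation: [[-1.0, 0.018, -0.003], [0.018, 1.0, -0.001], [0.003, -0.001, -1.0]]
force: [-0.3, -0.4, -2.7]
opening: 52.0
pos [423.5 165.4 245.3] yang 88.95 tool shift [ -2.07   0.   135.33] turn rad about tool z 0.0009 tilt [-2.8e-03 -8.0e-04 -1.0e+00] F [-0.3 -0.4 -2.7] open 52.0 t 7.7 q6 -76.3
```

```bash
python3 -m crank '[[[-0.002,0,0.025],[0,0,0],0.045],[[0,0,0.03],[0,0,0],0.045],[[0,0,0.03],[0,0,0],0.045],[[0,0,0.025],[0,0,0],0.045],[[0,0,0.02],[0,0,0],0.045],[[0,0,0.003],[0,0,0],0.045],[[0,0,0],[0,0,0],0.045],[[0,0,0],[0,0,0],0.045]]'
python3 tgt.py 425.2 165.3 63.5 88.9
cat > look.py <<'E'
import sys
from h import *
t=[]
for n,o,sz in(("scene",(275,175),100),("top",(185,165),120)):
    f=grab_frame(n); k=396/sz; np.save(f"pics/{sys.argv[1]}_{n}.npy",f)
    t.append(cv2.resize(f[o[1]:o[1]+sz,o[0]:o[0]+sz,::-1],(396,396),interpolation=cv2.INTER_CUBIC))
cv2.imwrite(f"pics/{sys.argv[1]}.png",np.hstack(t))
E
python3 look.py g2
```

```text
time_s: 8.5
tool_pos: [427.2, 165.8, 114.3]
orientation: [[-1.0, 0.019, 0.001], [0.019, 1.0, 0.0], [-0.001, 0.0, -1.0]]
force: [0.1, -0.3, -1.7]
opening: 51.2
pos [427.2 165.8 114.3] yang 88.9 tool shift [ 2.04 -0.55 50.84] turn rad about tool z -0.0001 tilt [ 1.1e-03  1.0e-04 -1.0e+00] F [ 0.1 -0.3 -1.7] open 51.2 t 8.5 q6 -76.3
```

View pics/g2.png

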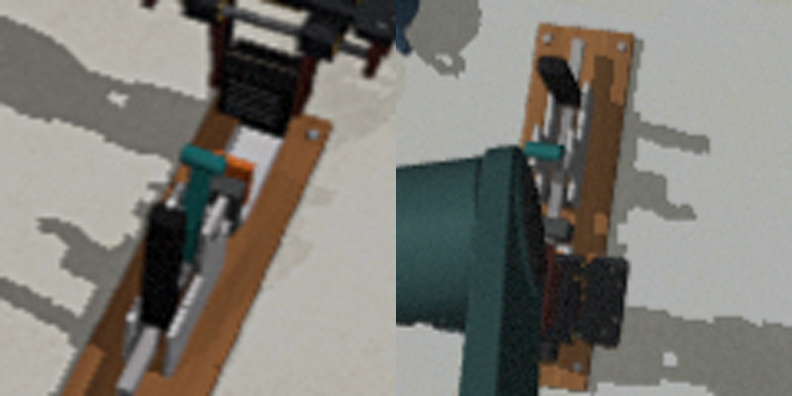

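```bash
python3 - <<'E'
from h import *
f=np.load("pics/g2_scene.npy")
cl=np.array([587.2,162.2,np.radians(178.9)])
overlay(f,"scene",[((427.2,165.8,np.radians(-1.1)),box(-18,18,-26,26,72.1,118.1),(0,255,0)),(cl,box(100,185,-17,17,12,20),(255,255,0))],(310,170),(55,50),12,"pics/o5.png")
E
```

```text
(no output)
```

View pics/o5.png

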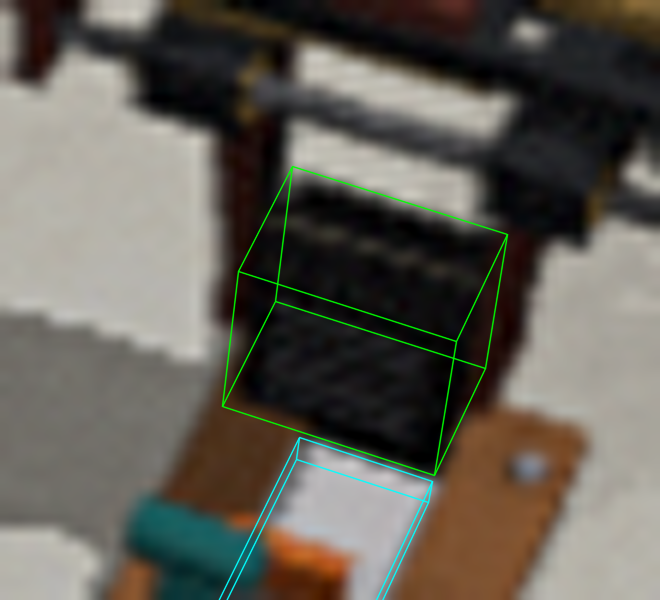

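```bash
python3 -m crank '[[[0,-0.0005,0.01],[0,0,0],0.045],[[0,0,0.012],[0,0,0],0.045],[[0,0,0.012],[0,0,0],0.045],[[0,0,0.009],[0,0,0],0.045],[[0,0,0.004],[0,0,0],0.045],[[0,0,0],[0,0,0],0.045],[[0,0,0],[0,0,0],0.045]]'
python3 tgt.py 425.2 165.3 63.5 88.9; python3 look.py g3
```

```text
time_s: 9.3
tool_pos: [426.8, 165.2, 66.8]
orientation: [[-1.0, 0.02, 0.0], [0.02, 1.0, -0.0], [-0.0, -0.0, -1.0]]
force: [0.2, -0.1, -1.7]
opening: 52.2
pos [426.8 165.2  66.8] yang 88.88 tool shift [1.58 0.05 3.32] turn rad about tool z -0.0004 tilt [ 3.e-04 -0.e+00 -1.e+00] F [ 0.2 -0.1 -1.7] open 52.2 t 9.3 q6 -76.4
```

View pics/g3.png

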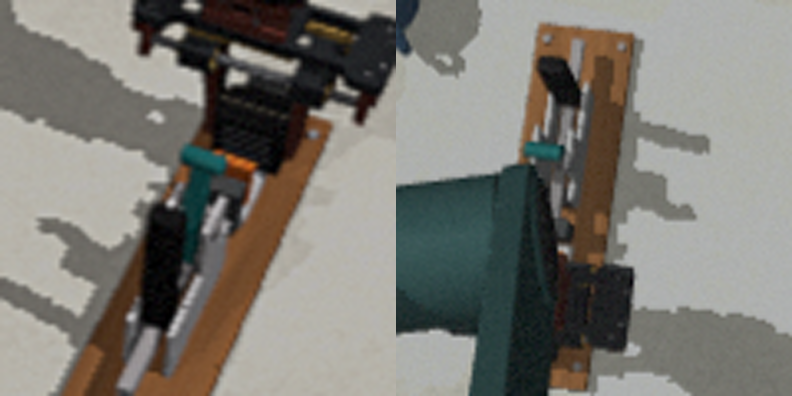

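The speaker now sits between the jaws about 4.5 mm above the bed, with no contact showing. I'll lower it gently.

```bash
python3 -m crank '[[[0,0,0.002],[0,0,0],0.045],[[0,0,0.001],[0,0,0],0.045],[[0,0,0.001],[0,0,0],0.045],[[0,0,0],[0,0,0],0.045]]';python3 -m crank '[[[0,0,0.0007],[0,0,0],0.045],[[0,0,0],[0,0,0],0.045],[[0,0,0],[0,0,0],0.045]]'
```

```text
time_s: 9.8
tool_pos: [426.5, 165.2, 62.6]
orientation: [[-1.0, 0.02, -0.0], [0.02, 1.0, -0.0], [0.0, -0.0, -1.0]]
force: [-0.5, 0.2, -1.9]
opening: 52.2
time_s: 10.1
tool_pos: [426.6, 165.2, 62.1]
orientation: [[-1.0, 0.02, 0.0], [0.02, 1.0, -0.0], [-0.0, -0.0, -1.0]]
force: [-0.8, -0.3, 2.2]
opening: 51.6
```

```bash
python3 -m crank '[[[0,0,0],[0,0,0],0.055],[[0,0,0],[0,0,0],0.06],[[0,0,0],[0,0,0],0.07],[[0,0,0],[0,0,0],0.07],[[0,0,0],[0,0,0],0.07],[[0,0,0],[0,0,0],0.07]]';python3 -m crank '[[[0,0,-0.01],[0,0,0],0.07],[[0,0,-0.02],[0,0,0],0.07],[[0,0,-0.03],[0,0,0],0.07],[[0,0,-0.04],[0,0,0],0.07],[[0,0,-0.04],[0,0,0],0.07],[[0,0,-0.03],[0,0,0],0.07],[[0,0,-0.01],[0,0,0],0.07],[[0,0,0],[0,0,0],0.07]]'; python3 look.py g4
```

```text
time_s: 10.7
tool_pos: [426.6, 165.1, 61.9]
orientation: [[-1.0, 0.02, -0.0], [0.02, 1.0, -0.0], [0.0, -0.0, -1.0]]
force: [-0.2, 0.2, -0.4]
opening: 70.3
time_s: 11.5
tool_pos: [427.4, 165.4, 243.5]
orientation: [[-1.0, 0.02, 0.004], [0.02, 1.0, 0.001], [-0.004, 0.001, -1.0]]
force: [0.9, 0.3, 0.6]
opening: 69.9
```

View pics/g4.png

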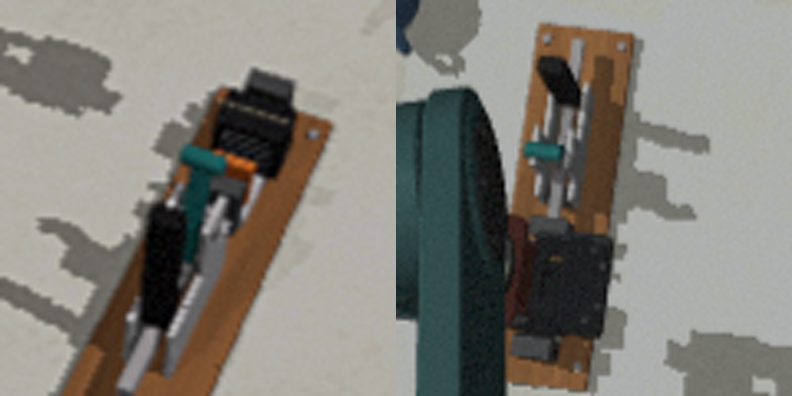

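```bash
python3 - <<'E'
from h import *
f=np.load("pics/g4_scene.npy")
cl=np.array([587.2,162.2,np.radians(178.9)])
overlay(f,"scene",[(cl,box(144,180,-26,26,20,66),(0,255,0)),(cl,box(100,185,-17,17,12,20),(255,255,0)),(cl,box(185,186,-17,17,20,67),(0,255,255))],(315,180),(50,50),12,"pics/o6.png")
E
python3 tgt.py 546.3 162.5 200 -1.1
```

```text
pos [425.7 165.  241. ] yang 88.88 tool shift [-1.207e+02 -9.000e-02  4.079e+01] turn rad about tool z 1.5704 tilt [-1.6e-03 -4.0e-04 -1.0e+00] F [-0.8 -0.6 -0.7] open 70.0 t 11.6 q6 -76.4
```

View pics/o6.png

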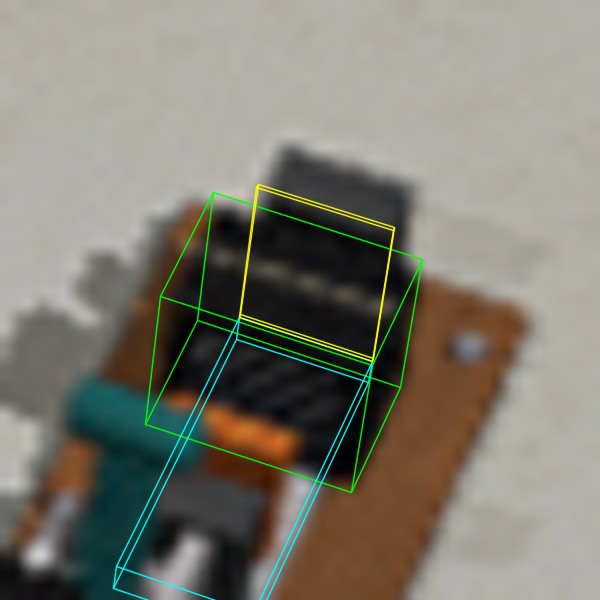

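The speaker stands on the bed. The seam slope looks slightly off, so I'll measure it in an enlarged crop before going on.

```bash
python3 - <<'E'
from h import *
fr=[np.load("pics/g4_scene.npy").astype(float)]+[grab_frame("scene").astype(float) for _ in range(3)]
f=np.mean(fr,0); np.save("pics/g5.npy",f)
o=(326,195); im=np.clip(f[o[1]:o[1]+28,o[0]:o[0]+30,::-1]*1.8,0,255).astype(np.uint8)
cv2.imwrite("pics/g5.png",cv2.resize(im,None,fx=20,fy=20,interpolation=cv2.INTER_CUBIC))
# seam: per column brightness max in warm channel
g=f[...,0]
for u in range(331,350):
    col=g[198:212,u]; v0=206; 
    print(u,col.astype(int).tolist())
E
```

```text
331 [121, 97, 80, 40, 19, 18, 25, 22, 8, 9, 27, 47, 19, 16]
332 [74, 47, 50, 52, 23, 23, 22, 23, 13, 10, 38, 34, 26, 27]
333 [21, 14, 40, 85, 37, 21, 22, 21, 19, 9, 31, 19, 34, 25]
334 [22, 10, 25, 62, 31, 19, 22, 25, 23, 10, 19, 27, 32, 16]
335 [52, 19, 21, 51, 53, 28, 19, 23, 25, 11, 13, 37, 23, 27]
336 [39, 21, 17, 39, 70, 32, 21, 22, 25, 17, 10, 32, 16, 37]
337 [18, 14, 21, 32, 87, 42, 20, 20, 21, 21, 8, 19, 27, 33]
338 [12, 17, 21, 26, 71, 54, 25, 22, 21, 23, 12, 8, 36, 23]
339 [13, 18, 20, 19, 38, 54, 27, 21, 24, 19, 14, 12, 31, 20]
340 [12, 16, 22, 20, 30, 82, 39, 20, 19, 22, 18, 11, 18, 16]
341 [18, 15, 22, 14, 26, 69, 55, 25, 20, 20, 24, 12, 7, 23]
342 [25, 11, 20, 19, 19, 37, 54, 26, 20, 20, 21, 14, 11, 29]
343 [35, 12, 15, 19, 16, 30, 81, 39, 20, 20, 23, 21, 9, 11]
344 [48, 18, 13, 17, 20, 27, 71, 52, 24, 20, 21, 19, 8, 7]
345 [59, 27, 12, 20, 18, 19, 39, 60, 27, 18, 22, 19, 12, 8]
346 [61, 33, 12, 19, 19, 16, 29, 83, 39, 18, 19, 14, 10, 8]
347 [54, 36, 26, 20, 13, 13, 24, 69, 36, 14, 17, 10, 16, 23]
348 [53, 52, 67, 65, 30, 14, 13, 32, 30, 29, 30, 36, 40, 56]
349 [148, 154, 157, 154, 99, 48, 38, 55, 78, 83, 98, 104, 102, 104]
```

View pics/g5.png

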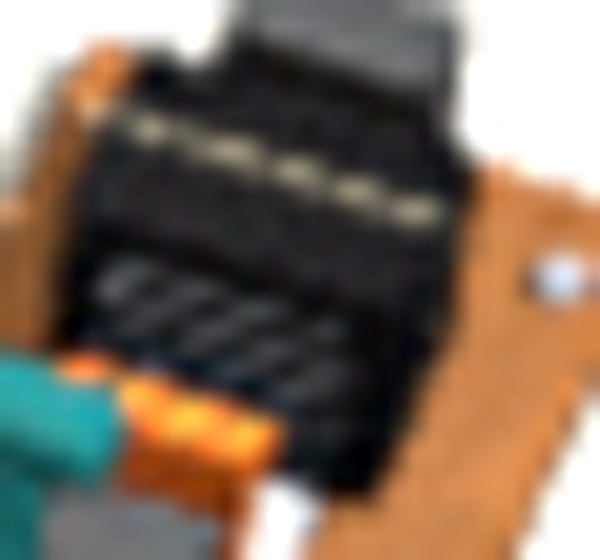

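```bash
python3 - <<'E'
from h import *
f=np.load("pics/g5.npy")[...,0]
us=np.arange(334,348);vs=[]
for i,u in enumerate(us):
    c=202+(u-336.5)/3; v=np.arange(int(c)-2,int(c)+5); w=np.clip(f[v,u]-24,0,None); 
    vs.append((w*v).sum()/w.sum())
p=np.polyfit(us,vs,1);print(p,np.polyval(p,[334,347]))
q=np.c_[[334,347],np.polyval(p,[334,347])]
W=np.array([least_squares(lambda a:(proj("scene",[(a[0],a[1],66)])-x).ravel(),[425,165]).x for x in q]);print(W,np.degrees(np.arctan2(*(W[1]-W[0])[::-1])))
cl=np.array([587.2,162.2,np.radians(178.9)])
print("clamp coords",[(W[i]-cl[:2])@np.array([[np.cos(cl[2]),-np.sin(cl[2])],[np.sin(cl[2]),np.cos(cl[2])]]) for i in(0,1)])
E
```

```text
[ 0.31546409 95.85939724] [201.22440434 205.32543755]
[[425.1888451  150.85400216]
 [425.57799054 189.22724486]] 89.41897986140081
clamp coords [array([161.76348407,  14.45410672]), array([162.11107846, -23.91953485])]
```

The seam is at 89.4° (clamp 88.9°) and clamp x ≈ 162, with y within a few mm, so the placing is good. Next I go above the trigger crossbar, turn 90° and narrow the fingers.

```bash
python3 -m crank '[[[-0.02,0,0],[0,0,0],0.05],[[-0.035,0,0],[0,0,0],0.03],[[-0.035,0,0],[0,0,0],0.026],[[-0.02,0,0],[0,0,0],0.026],[[-0.0107,0,0],[0,0,0],0.026],[[0,0,0],[0,0,0],0.026]]'; python3 -m crank '[[[0,0,0],[0,0,0.1428],0.026],[[0,0,0],[0,0,0.1428],0.026],[[0,0,0],[0,0,0.1428],0.026],[[0,0,0],[0,0,0.1428],0.026],[[0,0,0],[0,0,0.1428],0.026],[[0,0,0],[0,0,0.1428],0.026],[[0,0,0],[0,0,0.1428],0.026],[[0,0,0],[0,0,0.1428],0.026],[[0,0,0],[0,0,0.1428],0.026],[[0,0,0],[0,0,0.1428],0.026],[[0,0,0],[0,0,0.1424],0.026],[[0,0,0],[0,0,0],0.026]]'
python3 tgt.py 546.3 162.5 184 -1.1
```

```text
time_s: 12.35
tool_pos: [547.6, 162.6, 240.6]
orientation: [[-1.0, 0.02, -0.002], [0.02, 1.0, -0.0], [0.002, -0.0, -1.0]]
force: [-0.3, 0.7, -0.1]
opening: 27.2
time_s: 13.55
tool_pos: [545.5, 162.9, 241.5]
orientation: [[0.02, 1.0, -0.002], [1.0, -0.02, -0.0], [-0.0, -0.002, -1.0]]
force: [0.3, 0.0, -0.1]
opening: 25.5
pos [545.5 162.9 241.5] yang -1.15 tool shift [-0.36  0.96 57.55] turn rad about tool z -0.0008 tilt [-1.9e-03 -3.0e-04 -1.0e+00] F [ 0.3  0.  -0.1] open 25.5 t 13.55 q6 10.8
```

```bash
python3 -m crank '[[[0,0.001,0.015],[0,0,0],0.026],[[0,0,0.02],[0,0,0],0.026],[[0,0,0.015],[0,0,0],0.026],[[0,0,0.0075],[0,0,0],0.026],[[0,0,0],[0,0,0],0.026],[[0,0,0],[0,0,0],0.026]]'
python3 tgt.py 546.3 162.5 160 -1.1; python3 look.py g6; python3 -c "
from h import *
f=np.load('pics/g6_scene.npy');im=f[180:255,290:370,::-1];cv2.imwrite('pics/g6b.png',cv2.resize(im,None,fx=8,fy=8,interpolation=cv2.INTER_CUBIC))"
```

```text
time_s: 14.15
tool_pos: [548.2, 162.9, 184.8]
orientation: [[0.018, 1.0, 0.0], [1.0, -0.018, -0.0], [-0.0, 0.0, -1.0]]
force: [-0.8, -0.6, 1.1]
opening: 26.1
pos [548.2 162.9 184.8] yang -1.02 tool shift [-0.41 -1.86 24.84] turn rad about tool z 0.0014 tilt [ 1.e-04 -0.e+00 -1.e+00] F [-0.8 -0.6  1.1] open 26.1 t 14.15 q6 10.7
```

View pics/g6b.png

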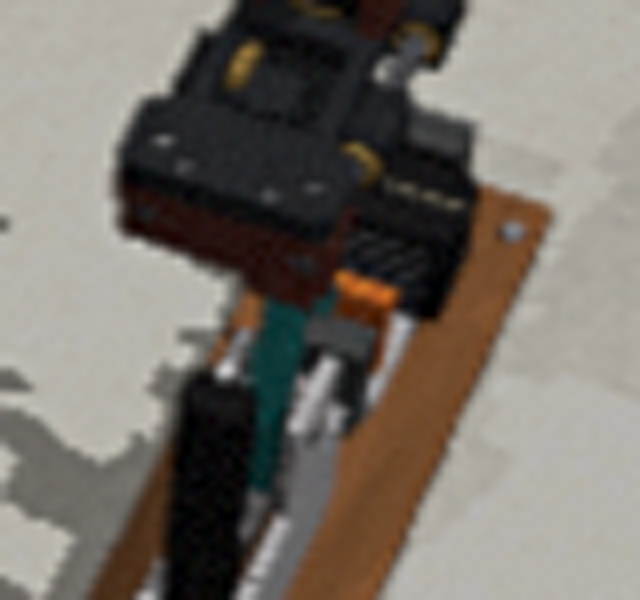

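The speaker still stands, with the seam at crop (425,195). The hand hides the crossbar from this camera, so I'll descend in small steps and watch the force.

```bash
python3 -m crank '[[[0,-0.0018,0.003],[0,0,0],0.026],[[0,0,0.003],[0,0,0],0.026],[[0,0,0.003],[0,0,0],0.026],[[0,0,0],[0,0,0],0.026]]'; python3 -m crank '[[[0,0,0.003],[0,0,0],0.026],[[0,0,0.003],[0,0,0],0.026],[[0,0,0.003],[0,0,0],0.026],[[0,0,0],[0,0,0],0.026]]';  python3 -m crank '[[[0,0,0.003],[0,0,0],0.026],[[0,0,0.003],[0,0,0],0.026],[[0,0,0],[0,0,0],0.026],[[0,0,0],[0,0,0],0.026]]'
```

```text
time_s: 14.65
tool_pos: [546.0, 162.8, 174.9]
orientation: [[0.019, 1.0, -0.001], [1.0, -0.019, -0.0], [-0.0, -0.001, -1.0]]
force: [0.0, 0.4, 0.4]
opening: 26.1
time_s: 15.05
tool_pos: [546.1, 162.8, 165.9]
orientation: [[0.019, 1.0, -0.001], [1.0, -0.019, -0.0], [-0.0, -0.001, -1.0]]
force: [-0.6, -0.4, -0.5]
opening: 26.0
time_s: 15.45
tool_pos: [546.4, 162.8, 160.3]
orientation: [[0.019, 1.0, -0.0], [1.0, -0.019, -0.0], [-0.0, -0.0, -1.0]]
force: [0.6, -0.1, -0.3]
opening: 25.4
```

```bash
python3 -m crank '[[[0,0,0],[0,0,0],0.022],[[0,0,0],[0,0,0],0.018],[[0,0,0],[0,0,0],0.018],[[0,0,0],[0,0,0],0.018]]'; python3 -m crank '[[[0,0.003,0],[0,0,0],0.018],[[0,0.003,0],[0,0,0],0.018],[[0,0.003,0],[0,0,0],0.018],[[0,0,0],[0,0,0],0.018],[[0,0,0],[0,0,0],0.018]]';  python3 -m crank '[[[0,0.004,0],[0,0,0],0.018],[[0,0.004,0],[0,0,0],0.018],[[0,0.004,0],[0,0,0],0.018],[[0,0.004,0],[0,0,0],0.018],[[0,0,0],[0,0,0],0.018],[[0,0,0],[0,0,0],0.018]]'
python3 look.py g7; python3 tgt.py 546.3 162.5 160 -1.1
```

```text
time_s: 15.85
tool_pos: [546.5, 162.8, 160.5]
orientation: [[0.019, 1.0, 0.0], [1.0, -0.019, -0.0], [-0.0, 0.0, -1.0]]
force: [-0.3, -0.0, -0.9]
opening: 18.1
time_s: 16.35
tool_pos: [555.0, 162.6, 160.3]
orientation: [[0.019, 1.0, -0.001], [1.0, -0.019, -0.0], [-0.0, -0.001, -1.0]]
force: [-3.4, -0.6, 2.9]
opening: 18.1
time_s: 16.95
tool_pos: [571.2, 162.3, 160.1]
orientation: [[0.019, 1.0, -0.001], [1.0, -0.019, -0.0], [-0.0, -0.001, -1.0]]
force: [-4.9, -0.0, 1.1]
opening: 17.7
pos [571.1 162.3 160.2] yang -1.1 tool shift [ -0.26 -24.83   0.18] turn rad about tool z 0.0 tilt [-6.e-04 -2.e-04 -1.e+00] F [-4.1  0.4 -0.1] open 17.7 t 17.05 q6 10.3
```

View pics/g7.png

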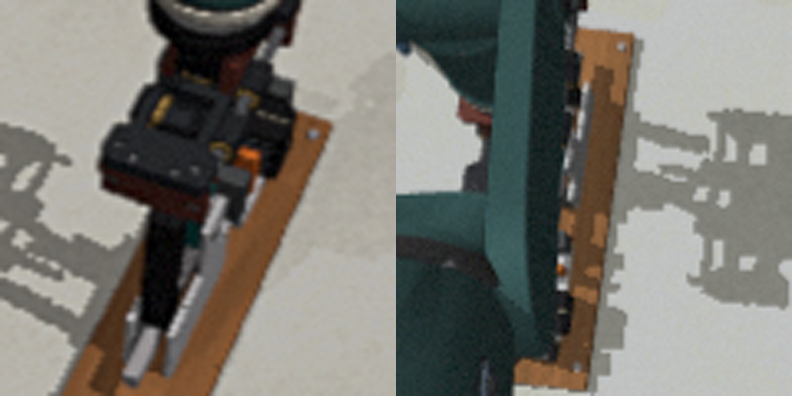

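Stroke 1 gave a steady -4 N and the pad advanced. I'll return and take stroke 2.

```bash
python3 -m crank '[[[0,-0.005,0],[0,0,0],0.018],[[0,-0.007,0],[0,0,0],0.018],[[0,-0.007,0],[0,0,0],0.018],[[0,-0.006,0],[0,0,0],0.018],[[0,0,0],[0,0,0],0.018],[[0,0,0],[0,0,0],0.018]]'; python3 -m crank '[[[0,0.003,0],[0,0,0],0.018],[[0,0.003,0],[0,0,0],0.018],[[0,0.003,0],[0,0,0],0.018],[[0,0.003,0],[0,0,0],0.018],[[0,0,0],[0,0,0],0.018]]';  python3 -m crank '[[[0,0.003,0],[0,0,0],0.018],[[0,0.003,0],[0,0,0],0.018],[[0,0,0],[0,0,0],0.018]]'; python3 -m crank '[[[0,0.004,0],[0,0,0],0.018],[[0,0.003,0],[0,0,0],0.018],[[0,0,0],[0,0,0],0.018],[[0,0,0],[0,0,0],0.018]]'
python3 tgt.py 546.3 162.5 160 -1.1; python3 look.py g8
```

```text
time_s: 17.65
tool_pos: [546.8, 162.9, 160.8]
orientation: [[0.019, 1.0, 0.001], [1.0, -0.019, 0.0], [0.0, 0.001, -1.0]]
force: [0.2, -1.1, 0.6]
opening: 18.1
time_s: 18.15
tool_pos: [558.2, 162.5, 160.3]
orientation: [[0.019, 1.0, -0.001], [1.0, -0.019, -0.0], [-0.0, -0.001, -1.0]]
force: [-4.1, 0.3, 3.0]
opening: 17.9
time_s: 18.45
tool_pos: [564.4, 162.4, 160.3]
orientation: [[0.019, 1.0, -0.0], [1.0, -0.019, -0.0], [-0.0, -0.0, -1.0]]
force: [-3.3, 0.2, 3.1]
opening: 18.0
time_s: 18.85
tool_pos: [571.0, 162.2, 160.1]
orientation: [[0.019, 1.0, -0.001], [1.0, -0.019, -0.0], [-0.0, -0.001, -1.0]]
force: [-4.4, 0.1, 0.2]
opening: 17.5
pos [571.  162.2 160.1] yang -1.1 tool shift [ -0.23 -24.75   0.08] turn rad about tool z -0.0 tilt [-9.e-04 -3.e-04 -1.e+00] F [-4.4  0.1  0.2] open 17.5 t 18.85 q6 10.3
```

View pics/g8.png

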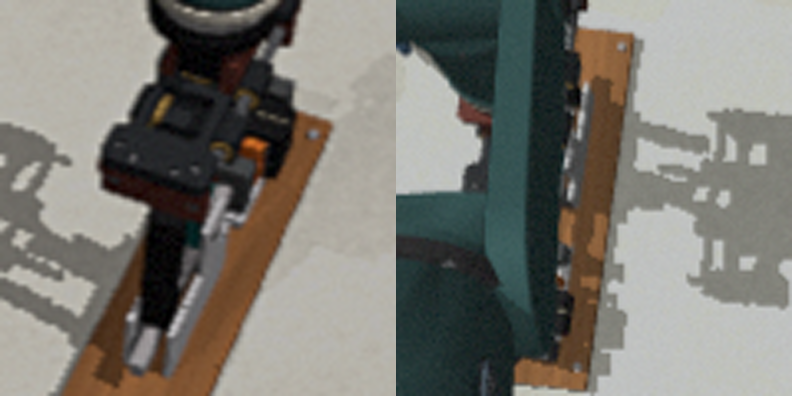

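Stroke 2 brought the pad (crop (255,152)) close to the speaker. I'll do stroke 3 in small steps while watching the force.

```bash
python3 -m crank '[[[0,-0.005,0],[0,0,0],0.018],[[0,-0.007,0],[0,0,0],0.018],[[0,-0.007,0],[0,0,0],0.018],[[0,-0.006,0],[0,0,0],0.018],[[0,0,0],[0,0,0],0.018],[[0,0,0],[0,0,0],0.018]]'; python3 -m crank '[[[0,0.003,0],[0,0,0],0.018],[[0,0.003,0],[0,0,0],0.018],[[0,0.003,0],[0,0,0],0.018],[[0,0,0],[0,0,0],0.018],[[0,0,0],[0,0,0],0.018]]' | grep -v ori;  python3 -m crank '[[[0,0.003,0],[0,0,0],0.018],[[0,0,0],[0,0,0],0.018],[[0,0,0],[0,0,0],0.018]]' | grep -v ori;  python3 -m crank '[[[0,0.003,0],[0,0,0],0.018],[[0,0,0],[0,0,0],0.018],[[0,0,0],[0,0,0],0.018]]'| grep -v ori;  python3 -m crank '[[[0,0.002,0],[0,0,0],0.018],[[0,0,0],[0,0,0],0.018],[[0,0,0],[0,0,0],0.018]]'| grep -v ori
```

```text
time_s: 19.55
tool_pos: [546.9, 162.9, 160.9]
orientation: [[0.019, 1.0, 0.001], [1.0, -0.019, 0.0], [0.0, 0.001, -1.0]]
force: [-0.2, -0.7, -0.4]
opening: 18.1
time_s: 20.05
tool_pos: [555.3, 162.6, 160.3]
force: [-2.9, 0.3, 2.1]
opening: 18.3
time_s: 20.35
tool_pos: [558.1, 162.5, 160.3]
force: [-4.0, 0.2, 1.2]
opening: 18.0
time_s: 20.65
tool_pos: [561.4, 162.5, 160.4]
force: [-4.7, 0.6, 2.8]
opening: 17.9
time_s: 20.95
tool_pos: [563.4, 162.5, 160.5]
force: [-3.6, 0.2, 3.4]
opening: 18.5
```

```bash
python3 -m crank '[[[0,0.003,0],[0,0,0],0.018],[[0,0,0],[0,0,0],0.018],[[0,0,0],[0,0,0],0.018]]' | grep -v ori;  python3 -m crank '[[[0,0.002,0],[0,0,0],0.018],[[0,0,0],[0,0,0],0.018],[[0,0,0],[0,0,0],0.018]]' | grep -v ori;  python3 -m crank '[[[0,0.002,0],[0,0,0],0.018],[[0,0,0],[0,0,0],0.018],[[0,0,0],[0,0,0],0.018]]'| grep -v ori; python3 look.py g9;  python3 -c "
from h import *
f=np.load('pics/g9_scene.npy');im=f[180:240,310:370,::-1];cv2.imwrite('pics/g9b.png',cv2.resize(im,None,fx=9,fy=9,interpolation=cv2.INTER_CUBIC))"
```

```text
time_s: 21.25
tool_pos: [566.4, 162.4, 160.4]
force: [-5.1, -0.0, 2.5]
opening: 18.2
time_s: 21.55
tool_pos: [568.2, 162.4, 160.4]
force: [-5.9, -0.1, 2.5]
opening: 18.0
time_s: 21.85
tool_pos: [570.1, 162.3, 160.3]
force: [-4.8, 0.2, 2.8]
opening: 18.4
```

View pics/g9b.png

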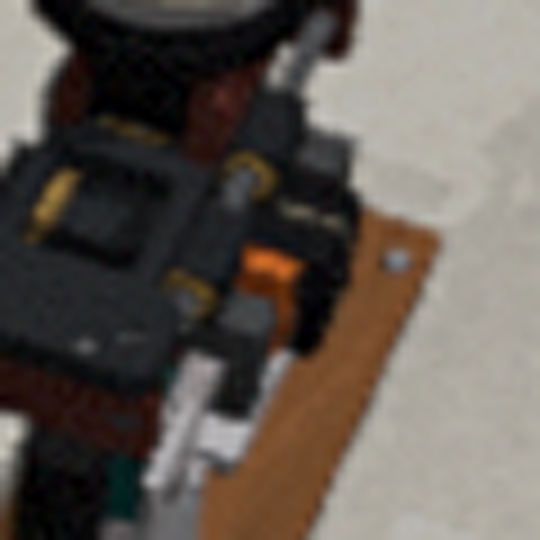

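The pad is against the speaker, with the seam at crop (315,215). Stroke 4 needs close monitoring; I'll stop at about 12 N.

```bash
python3 -m crank '[[[0,-0.005,0],[0,0,0],0.018],[[0,-0.007,0],[0,0,0],0.018],[[0,-0.007,0],[0,0,0],0.018],[[0,-0.005,0],[0,0,0],0.018],[[0,0,0],[0,0,0],0.018],[[0,0,0],[0,0,0],0.018]]'| grep -v ori; python3 -m crank '[[[0,0.003,0],[0,0,0],0.018],[[0,0.003,0],[0,0,0],0.018],[[0,0.002,0],[0,0,0],0.018],[[0,0,0],[0,0,0],0.018],[[0,0,0],[0,0,0],0.018]]' | grep -v ori;  python3 -m crank '[[[0,0.002,0],[0,0,0],0.018],[[0,0,0],[0,0,0],0.018],[[0,0,0],[0,0,0],0.018]]' | grep -v ori;  python3 -m crank '[[[0,0.002,0],[0,0,0],0.018],[[0,0,0],[0,0,0],0.018],[[0,0,0],[0,0,0],0.018]]'| grep -v ori;  python3 -m crank '[[[0,0.002,0],[0,0,0],0.018],[[0,0,0],[0,0,0],0.018],[[0,0,0],[0,0,0],0.018]]'| grep -v ori
```

```text
time_s: 22.55
tool_pos: [546.8, 162.9, 160.7]
force: [-0.2, 0.5, -0.2]
opening: 18.1
time_s: 23.05
tool_pos: [554.0, 162.6, 160.3]
force: [-3.0, -0.1, 3.1]
opening: 18.3
time_s: 23.35
tool_pos: [555.5, 162.6, 160.3]
force: [-6.2, -0.9, 4.4]
opening: 18.2
time_s: 23.65
tool_pos: [557.4, 162.5, 160.3]
force: [-6.2, -0.2, 4.9]
opening: 17.8
time_s: 23.95
tool_pos: [559.1, 162.5, 160.3]
force: [-6.3, -0.8, 5.0]
opening: 18.0
```

```bash
python3 -m crank '[[[0,0.002,0],[0,0,0],0.018],[[0,0,0],[0,0,0],0.018],[[0,0,0],[0,0,0],0.018]]' | grep -v ori;  python3 -m crank '[[[0,0.002,0],[0,0,0],0.018],[[0,0,0],[0,0,0],0.018],[[0,0,0],[0,0,0],0.018]]'| grep -v ori;  python3 -m crank '[[[0,0.0015,0],[0,0,0],0.018],[[0,0,0],[0,0,0],0.018],[[0,0,0],[0,0,0],0.018]]'| grep -v ori
```

```text
time_s: 24.25
tool_pos: [560.7, 162.4, 160.2]
force: [-7.2, 0.5, 4.7]
opening: 18.1
time_s: 24.55
tool_pos: [562.3, 162.4, 160.2]
force: [-8.4, -1.1, 5.9]
opening: 18.0
time_s: 24.85
tool_pos: [563.5, 162.4, 160.2]
force: [-8.8, 0.2, 7.0]
opening: 18.1
```

```bash
python3 -m crank '[[[0,0.0015,0],[0,0,0],0.018],[[0,0,0],[0,0,0],0.018],[[0,0,0],[0,0,0],0.018]]' | grep -v ori;  python3 -m crank '[[[0,0.0015,0],[0,0,0],0.018],[[0,0,0],[0,0,0],0.018],[[0,0,0],[0,0,0],0.018]]'| grep -v ori; python3 look.py g10;  python3 -c "
from h import *
f=np.load('pics/g10_scene.npy');im=f[180:240,310:370,::-1];cv2.imwrite('pics/g10b.png',cv2.resize(im,None,fx=9,fy=9,interpolation=cv2.INTER_CUBIC))"
```

```text
time_s: 25.15
tool_pos: [564.8, 162.3, 160.2]
force: [-8.4, -0.6, 8.8]
opening: 18.1
time_s: 25.45
tool_pos: [566.1, 162.3, 160.2]
force: [-10.2, -0.7, 8.1]
opening: 18.4
```

View pics/g10b.png

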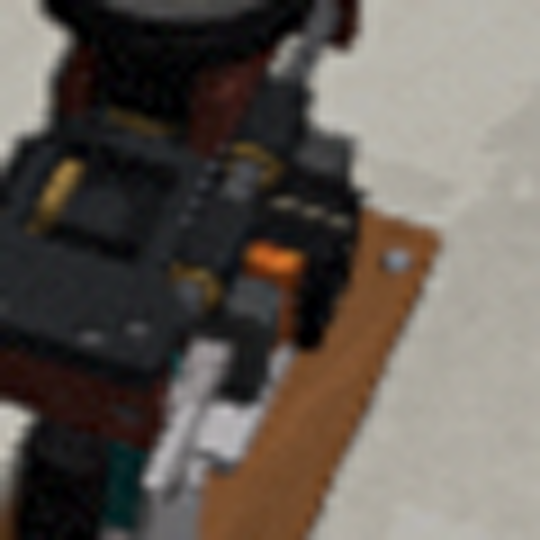

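```bash
python3 -m crank '[[[0,0.001,0],[0,0,0],0.018],[[0,0,0],[0,0,0],0.018],[[0,0,0],[0,0,0],0.018]]' | grep -v ori; python3 - <<'E'
from h import *
f=np.mean([grab_frame("scene").astype(float) for _ in range(3)],0)
us=np.arange(342,349);vs=[]
g=f[...,0]
for u in us: 
    v=np.arange(200,208); vs.append(v[np.argmax(g[v,u])]); print(u,g[198:210,u].astype(int).tolist())
im=np.clip(f[190:225,325:360,::-1]*1.8,0,255).astype(np.uint8); cv2.imwrite("pics/g11.png",cv2.resize(im,None,fx=16,fy=16,interpolation=cv2.INTER_CUBIC))
s=[get_state()["force"]];print(s)
E
```

```text
time_s: 25.85
tool_pos: [567.0, 162.3, 160.2]
force: [-10.3, -0.4, 8.7]
opening: 18.3
342 [14, 17, 13, 27, 73, 38, 18, 20, 12, 48, 156, 159]
343 [31, 22, 19, 19, 40, 52, 28, 21, 18, 28, 82, 85]
344 [47, 25, 19, 19, 31, 86, 39, 21, 20, 19, 23, 16]
345 [60, 27, 15, 21, 27, 70, 37, 19, 21, 23, 16, 8]
346 [62, 32, 21, 20, 23, 38, 53, 26, 18, 23, 22, 10]
347 [57, 38, 16, 17, 15, 28, 80, 38, 15, 15, 9, 2]
348 [54, 55, 38, 12, 8, 17, 61, 41, 15, 34, 21, 23]
[array([-9.70694527,  0.49482539,  8.90272607])]
```

View pics/g11.png

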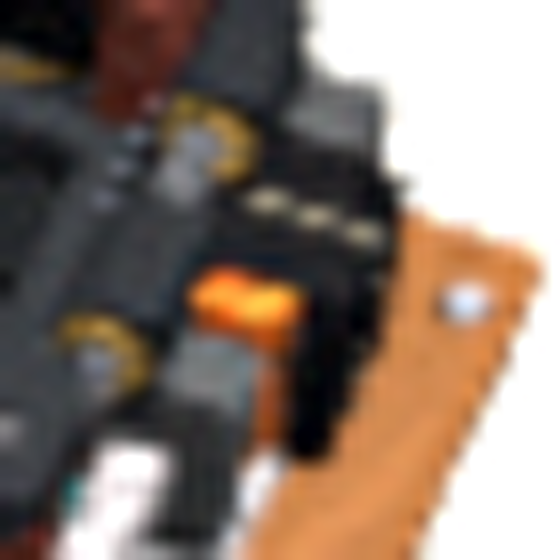

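```bash
python3 - <<'E'
from h import *
cl=np.array([587.2,162.2,np.radians(178.9)])
A=np.array([[np.cos(cl[2]),-np.sin(cl[2])],[np.sin(cl[2]),np.cos(cl[2])]])
f=np.mean([grab_frame("scene").astype(float) for _ in range(2)],0)[...,0]
P=[]
for u in range(341,348):
    c=203.6+(u-346)/3; v=np.arange(round(c)-2,round(c)+3); w=np.clip(f[v,u]-26,0,None); P.append((u,(w*v).sum()/w.sum()))
p=np.polyfit(*zip(*P),1); print(p)
W=[]
for u in (341,347):
    W.append(least_squares(lambda a:(proj("scene",[(a[0],a[1],66)])-(u,np.polyval(p,u))).ravel(),[425,165]).x)
W=np.array(W);print((W-cl[:2])@A, np.degrees(np.arctan2(*(W[1]-W[0])[::-1])))
# orange pad top face extent, in picture colors
E
python3 -m crank '[[[0,0,0],[0,0,0],0.018],[[0,0,0],[0,0,0],0.018],[[0,0,0],[0,0,0],0.018],[[0,0,0],[0,0,0],0.018]]' | grep -v ori
```

```text
[ 0.33414234 88.07038416]
[[166.99697201  -4.51604169]
 [166.74244883 -22.34316654]] 88.08202662295167
time_s: 26.5
tool_pos: [567.0, 162.3, 160.2]
force: [-9.6, 0.6, 8.7]
opening: 18.2
```

The speaker is at clamp x = 167 and square (88.1° against 88.9°), so it is against the fixed jaw. From the pull force and travel I estimate about 8-9 N on the pad, so one more millimetre should bring it to about 10 N.

```bash
python3 -m crank '[[[0,0.001,0],[0,0,0],0.018],[[0,0,0],[0,0,0],0.018],[[0,0,0],[0,0,0],0.018],[[0,0,0],[0,0,0],0.018],[[0,0,0],[0,0,0],0.018],[[0,0,0],[0,0,0],0.018],[[0,0,0],[0,0,0],0.018]]' | grep -v ori;python3 -m crank '[[[0,0,0],[0,0,0],0.018],[[0,0,0],[0,0,0],0.018],[[0,0,0],[0,0,0],0.018]]' | grep -v ori; python3 -c "
from h import *
f=grab_frame('scene');cv2.imwrite('pics/fin.png',f[:,:,::-1])"
```

```text
time_s: 27.2
tool_pos: [567.8, 162.2, 160.2]
force: [-11.4, 0.1, 8.1]
opening: 18.1
time_s: 27.5
tool_pos: [567.9, 162.3, 160.2]
force: [-9.7, 0.2, 8.9]
opening: 18.0
```

View pics/fin.png

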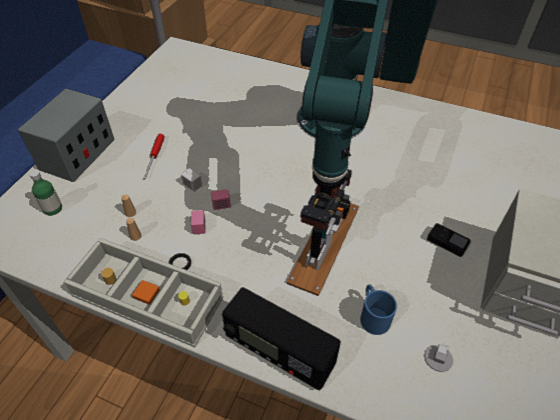

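Everything else is where it started: bungs (128,206)/(133,230), spare (191,180), gasket (180,262), mug (378,308), handset (449,240) and driver (155,155). The pull is holding at about 10-11 N, so I'm handing in.

```bash
python3 -c "
from bench import *
print(sign_off())"
```

```text
the job is handed in; nothing more can be done
None
```

I handed the job in at about 27.6 s, with the black speaker clamped and the trigger still held pulled. The system gave no verdict.

**What I did:** I took the speaker across its 52 mm side, stood it on the bed at clamp x ≈ 162 mm and let go. I then worked the trigger with the fingers loosely around the crossbar. Three full strokes brought the pad up to the speaker, and a fourth, made in small steps, pressed it home.

**Last checks:**
- **Position:** the seam measured clamp x ≈ 167 mm at 88.1° (clamp 88.9°), so the speaker is square and against the fixed jaw.
- **Sideways centring:** I place it within about 2–3 mm of centre. It is the least certain figure, because the hand hid part of the seam at the end.
- **Pad force:** the pull at the trigger held at about 10–11 N, with single readings from 9.7 to 11.4 N. I estimate 8–11 N on the pad from this and the travel, since I could not measure the pad directly.
- **Other objects:** the final picture shows nothing else on the table moved.

**Disagreements:** my first outline of the speaker overshot one end by about 5 mm, and I corrected for that before grasping. A quick reading of the seam slope after placing also looked off, but a finer measurement cleared it.

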